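# Open the dial lock on its pin fixture and present it

## Task

Lower the dial lock, still locked, over the two locating pins of the fixture until its base plate lies flush, either way round. With the lock seated there, turn the dial clockwise until its pointer faces the shackle and you feel it catch in the notch and the shackle jump up a little. Then pull the shackle up to its stop, lift the opened lock off the pins by the shackle and finish while still holding it up level and still, its underside at least 15 cm above the table, leaving the cutters, marker, screw tub, tape measure and sanding block where they are.

Things in the scene. Friction and masses are not known exactly. Their poses are not given: they have to be found in the camera images.
- lock: Loose 0.52 kg lock. Origin: centre of the base plate's underside; z up, x along it to the shackle. Steel plate 150x60x8 mm, two 12 mm through holes at x=-63, +63, y=0, outside the grey housing 104x52 mm (top z=44). Dial on top at x=-27, steel shackle at x=+30. Centre of mass 26 mm from the origin towards the shackle: it hangs level from it. Locked, the shackle is rigid (1 mm play): carry by it.
- fixture: Aluminium block 176x76x18 mm fixed to the table. Origin: centre of its underside, z up, x along its length. Two upright steel pins at x=-63 and +63, y=0, 10 mm diameter, 16 mm above the block's top (z=18 to 34 mm), upper 8 mm tapering to 4 mm. With the lock flush, the lock's origin is over the fixture's at z=18 mm, their x axes parallel, either way round.
- dial (a joint): Dial angle, rad, about the lock's z, growing clockwise from above. 0: pointer along the lock's x, at the shackle (the notch). Starts at -1.35 to -0.6: pointer turned anticlockwise by that. Friction 0.05 N m. Within about 0.07 of 0 a locking bar springs into the notch: shackle jumps up about 5 to 6 mm, dial is caught and turns no further. Elsewhere the shackle cannot be pulled out.
- dial_grip (a point): Point on the dial's axis at grip height, 70 mm above the lock's underside. Turns with the dial: its x axis is the pointer's direction. Black dial: skirt 40 mm across (44 to 50 mm above the lock's underside), on it an upright grip bar 13 mm thick, 37 mm long, from 50 to 76 mm, with a pointed nose at the pointer end.
- shackle (a joint): Travel of the shackle out of the housing, m: 0 closed, 0 to 0.0015 while locked, about 0.006 when sprung in the notch, 0.016 at its upper stop. A spring holds it at about 0.006; pulling it to the stop takes about 2 N and it sinks back if let go.
- shackle_grip (a point): Middle of the shackle at grip height, 74 mm above the lock's underside when closed; rises with the shackle. Axes as the lock. Upright arch of 10x10 mm steel bar, 46 mm wide over its legs along the lock's y, 10 mm thick along x, top 88 mm above the lock's underside when closed.
- cutter_0: bystander: trimming cutter standing on end, 22 mm wide, 60 mm tall; origin under its centre
- cutter_1: bystander: trimming cutter standing on end, 22 mm wide, 50 mm tall; origin under its centre
- screw_tub: bystander: open white tub of screws, 72 mm wide, 50 mm tall; origin under its centre
- marker_a: bystander: marker pen lying down, 140 mm long, 15 mm thick; origin under its centre
- tape_measure: bystander: the tape measure at the right of the work, 40 x 76 x 66 mm; origin under its centre
- sanding_block: bystander: sanding block, 63 x 122 x 37 mm; origin under its centre

How it is judged:
By the outcome, as a careful person would: the job done as asked, in the order asked, and still so for the second after the job is handed in, while the arm keeps its last pose, push and grip.
It also fails if it takes over 69 s, if anything falls off the work surface, if the arm or the gripper's body presses on something with over 40 N, if the wrist force passes 120 N, or if a joint passes its speed limit or range.

## Robot

A 6-joint arm with a two-finger parallel gripper is mounted at the origin on a cart in front of the work surface, level with it; the furniture and walls round the work are solid. World frame = base frame: x ahead of the robot, y to its left, z up, the work surface at z = 0. Lengths are in m, angles in rad, forces in N, time in s.
With the tool pointing down it reaches from about 0.425 to 0.95 m from the base axis. Payload 3.5 kg.
Tool frame: the origin (TCP) lies between the finger pads; the fingertips stand 19 mm ahead of it and the grasp point (between the pads) is the TCP; z points along the fingers, y is the line along which they close (so a half turn about z gives the same grasp; the last joint's range is limited). The gripper opens to 85 mm and grips with 20 to 120 N. Pads are 22 mm wide; open, the fingers measure 114 mm over their backs; the gripper's body (76 mm by 85 mm) begins 54 mm behind the grasp point. The pads swing forward as they close: fully open they stand 13 mm farther back than shut.
Start: joints at [1.063, 0.286, 1.577, -0, 1.279, -0.15], TCP at [0.236, 0.632, 0.25] pointing down, gripper open.
Joint ranges: [-2.77, 2.77], [-0.9, 2.22], [0.21, 2.48], [-1.53, 4.67], [0.24, 2.81], [-2.84, 2.84]. Speed limits (rad/s): [2.79, 2.79, 3.14, 3.14, 3.14, 3.14].

## Interface

Orientations are given as a unit quaternion [x, y, z, w].
In Python, from plant import get_state, cams, ctrl gives the robot as it stands. The module is installed in compiled form; this text tells all that it offers.
- The arm moves only by the tool jog_arm, never from a script. Its argument "deltas" is text: rows parted by semicolons, each of 6 numbers parted by spaces: the shift along the world's x, y, z normalised to -1 to 1, where 1 is 0.02 m, then the turn, a rotation vector about the world's x, y, z normalised to -1 to 1, where 1 is 0.1 rad. In form: x y z ax ay az; .... A call has 1 to 20 rows; each row shifts and turns the commanded pose from where the row before left it; what a row does not reach is not made up. A row lasts 1/8 s, in which the tool goes at most 62.5 mm and 10.7 degrees, less where a joint would pass 70% of its speed; a pose out of reach is approached as far as the arm can. A call with a number of a shift or a turn outside -1 to 1 is refused whole. A call with a gripper value outside its range is refused whole. "gripper" is the opening, from 0 (shut) to 1 (fully open), set as the call begins (left out, the last holds). The fingers move at their own pace and stop on an object; "squeeze" is the grip in N (left out, the last holds). Time passes only in rows, so rows that do not move let the fingers close. It gives the time, the measured TCP pose, the force, the opening and the grip force at its end, in the units of the state.
- get_state(): the state, without advancing time (a new reading comes with each control period).
- cams.read_camera(name): name is "scene" or "top"; returns a dict with "color" (400x640x3 uint8, blue, green, red), "vfov" (degrees; the focal length in pixels is half the picture's height over the tangent of half this angle, whatever the lens; pixels are square), "cx", "cy" (the principal point, pixels), "rvec" (rotation vector, rad) and "tvec" (3), from world to camera coordinates, as OpenCV has them. Camera axes: x right, y down, z forward; pixel columns grow to the right and rows downward; lengths in m; the calibration is good to about 2 mm. A picture is of the moment at which its call begins. There is no depth.
- ctrl.sign_off(): hands the job in; it is judged then, once.
The state is a dict: "time": time; "qpos": joint angles; "dq": joint speeds; "joint_efforts": joint torques, N m; "eef_pos": TCP position; "tcp_rot": TCP orientation; "contact_force": force on the tool from outside, world axes, zero at the start; "wrist_torque": the same for the moment, N m; "opening": opening from 0.0 (shut) to 1.0 (fully open); "finger_force": force on a finger pad.
Only numpy, scipy, OpenCV 4.12 (cv2) and the standard library are available. Lean on these libraries where they do the work, as an engineer would, in place of code of your own. Each camera call takes 0.05 s, during which the arm holds its last target. There are 200 camera calls.

## Working session

There is one attempt and no reset: what is moved stays moved. The work goes in short steps, Python scripts to look and compute and a tool call to move; the robot and the scene stay as the last step left them, time stands still between calls to the robot, and variables do not carry over. Pictures are saved under pics/ and viewed, at most 10 in all, crops included, and the job is handed in when it is done.

Besides the shell and the picture viewer there is one more tool, called after "Request:" in YAML: its name, and indented under it one key for each argument. jog_arm: Moves the arm, as the interface text tells. Its arguments: {"type":"object","properties":{"deltas":{"type":"string"},"gripper":{"type":"number"},"squeeze":{"type":"number"}},"required":["deltas"]}

```bash
mkdir -p pics; ls; python3 - <<'E'
from plant import get_state,cams
import cv2,pickle
print(get_state())
for n in("scene","top"):
    r=cams.read_camera(n);cv2.imwrite(f"pics/{n}0.png",r["color"]);pickle.dump(r,open(f"{n}0.pkl","wb"))
    print({k:v for k,v in r.items() if k!="color"})
E
```

```text
pics
{'time': 0.0, 'qpos': array([ 1.06301025e+00,  2.87196017e-01,  1.57816790e+00,  1.57575524e-05,
        1.27861883e+00, -1.49966632e-01]), 'dq': array([-6.45129112e-04,  4.32835598e-04,  3.51096507e-05, -1.25165589e-03,
        1.19662851e-03, -4.51511373e-04]), 'joint_efforts': array([ 1.02975893e-03, -4.05977225e+01, -2.92629164e+01, -9.38706103e-05,
        5.83382905e-03,  9.47963628e-06]), 'eef_pos': array([0.23605368, 0.63172551, 0.24893182]), 'tcp_rot': array([ 1.77958917e-01,  9.84037192e-01, -1.12856407e-03, -3.93114168e-04]), 'contact_force': array([-0.4692668 ,  0.54495329,  0.22026361]), 'wrist_torque': array([ 0.02357065,  0.00559898, -0.00799417]), 'finger_force': 0.0, 'opening': 1.0009096681676721}
{'vfov': 56.470038264784165, 'cx': 319.939580376565, 'cy': 196.26788577280476, 'rvec': array([ 2.39141581, -0.61282209,  0.20325099]), 'tvec': array([-0.38803489,  0.35770282,  0.63305584])}
{'vfov': 44.28137022983201, 'cx': 317.86420905007776, 'cy': 197.15923117273329, 'rvec': array([ 2.10546512, -2.15501735,  0.20395481]), 'tvec': array([0.18978645, 0.52683492, 1.12911614])}
```

View pics/scene0.png

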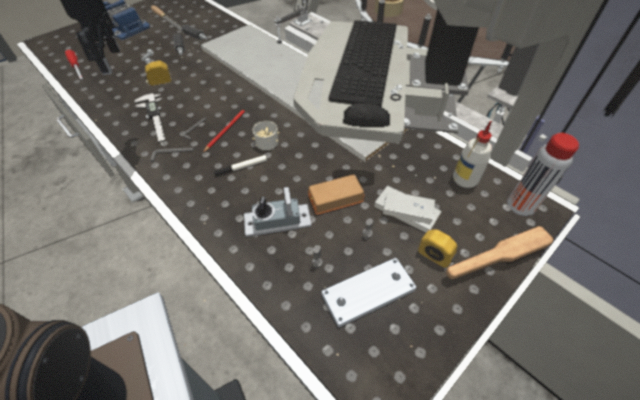

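View pics/top0.png

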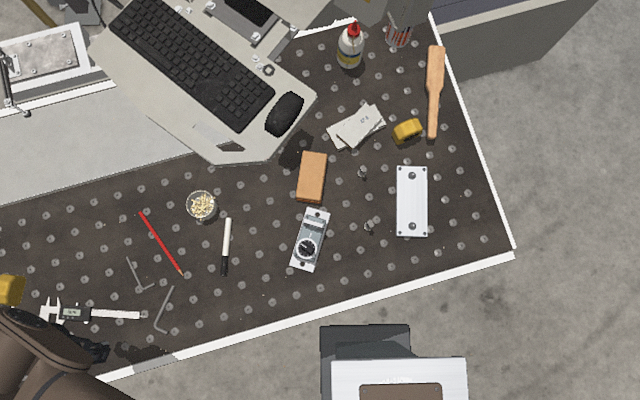

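The scene view shows the lock at about (278,217), the sanding block at (336,195) and the fixture at (370,290). The top view shows the lock at (310,240) with its dial at (307,247), the fixture at (412,200), and the cutters at (363,172) and (369,226) between them. Next I zoom in.

```bash
cat > h.py <<'E'
import numpy as np,cv2,pickle
from plant import get_state,cams
def K(r):
    f=200/np.tan(np.radians(r["vfov"]/2)); return np.array([[f,0,r["cx"]],[0,f,r["cy"]],[0,0,1]])
def cast(r,uv,z):
    R=cv2.Rodrigues(r["rvec"])[0];c=-R.T@r["tvec"];uv=np.atleast_2d(uv).astype(float)
    d=np.c_[uv,np.ones(len(uv))]@np.linalg.inv(K(r)).T@R
    return c+d*((z-c[2])/d[:,2])[:,None]
def proj(r,p): return cv2.projectPoints(np.atleast_2d(p).astype(float),r["rvec"],r["tvec"],K(r),None)[0][:,0]
def load(n): return pickle.load(open(n+".pkl","rb"))
def snap(n,tag):
    r=cams.read_camera(n);pickle.dump(r,open(n+tag+".pkl","wb"));return r
E
python3 - <<'E'
from h import *
t=load("top0");s=load("scene0")
for n,uv in dict(lock=(310,240),dial=(307,247),fix=(412,200),c0=(363,172),c1=(369,226),sb=(311,177),tape=(407,130),mark=(226,246),tub=(201,206)).items(): print(n,cast(t,uv,0.02).round(3))
a=cv2.resize(t["color"][195:285,270:350],None,fx=6,fy=6,interpolation=2)
b=cv2.resize(t["color"][155:245,382:442],None,fx=5,fy=6,interpolation=2)
cv2.imwrite("pics/crop0.png",np.hstack([a,b])[:, :800])
cv2.imwrite("pics/crop1.png",cv2.resize(s["color"][175:335,230:430],None,fx=4,fy=3.75,interpolation=2))
E
```

```text
lock [[0.432 0.199 0.02 ]]
dial [[0.415 0.206 0.02 ]]
fix [[ 0.524 -0.053  0.02 ]]
c0 [[0.597 0.064 0.02 ]]
c1 [[0.462 0.055 0.02 ]]
sb [[0.587 0.193 0.02 ]]
tape [[ 0.703 -0.051  0.02 ]]
mark [[0.422 0.401 0.02 ]]
tub [[0.521 0.463 0.02 ]]
```

View pics/crop0.png

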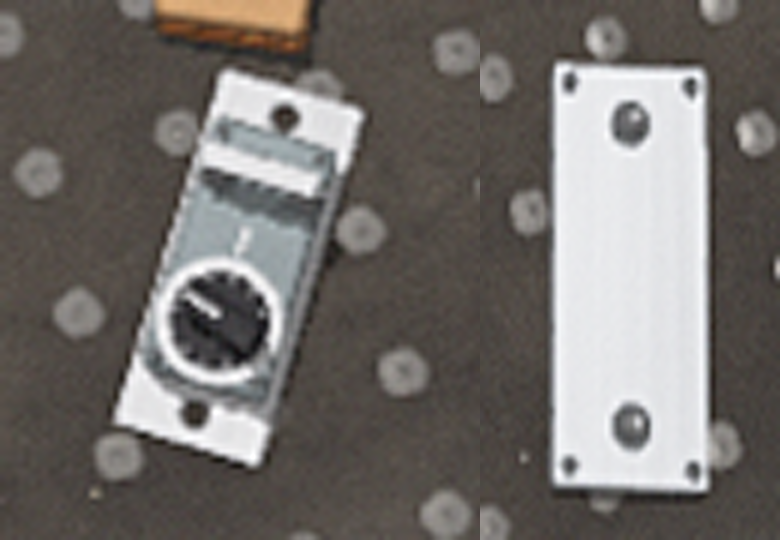

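View pics/crop1.png

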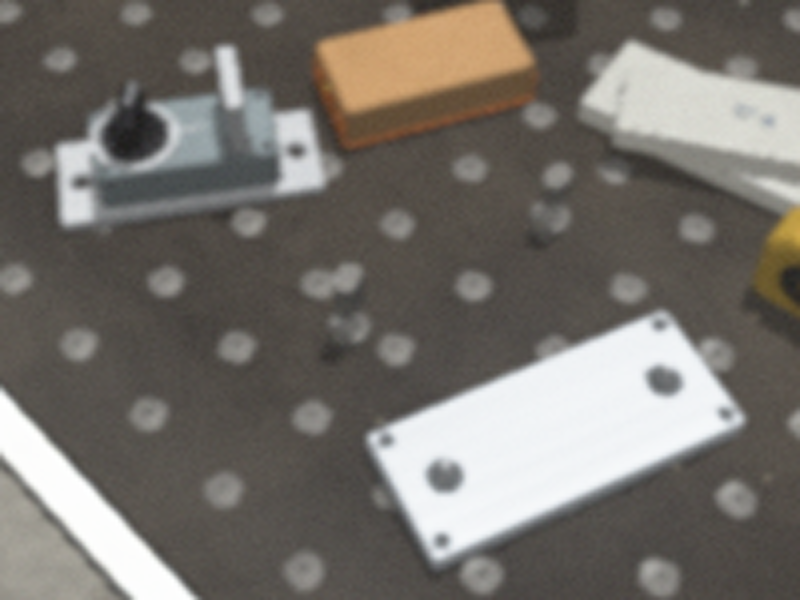

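```bash
python3 - <<'E'
from h import *
t=load("top0");s=load("scene0")
def dark(r,uv,w=4):
    u,v=map(round,uv);g=cv2.cvtColor(r["color"],6).astype(float)[v-w:v+w+1,u-w:u+w+1]
    m=np.clip(np.median(g)-25-g,0,None);yy,xx=np.mgrid[v-w:v+w+1,u-w:u+w+1]
    return np.array([(m*xx).sum(),(m*yy).sum()])/m.sum()
def rect(r,seed,lo=150):
    g=cv2.cvtColor(r["color"],6);m=((g>lo)*255).astype(np.uint8)
    c=[c for c in cv2.findContours(m,0,1)[0] if cv2.pointPolygonTest(c,seed,False)>=0]
    return cv2.minAreaRect(max(c,key=cv2.contourArea))
for n,r,H in(("top",t,[(317.5,214.7),(302.3,263.7)]),("scene",s,[(230+296/4,175+150/3.75),(230+82/4,175+182/3.75)])):
    h=[dark(r,p) for p in H];w=cast(r,h,0.006)
    d=w[0]-w[1];print(n,"lock holes",np.round(h,1).tolist(),w.round(4).tolist(),"mid",w.mean(0).round(4),"yaw",np.arctan2(d[1],d[0]).round(3),"len",np.linalg.norm(d).round(4))
for n,r,sd in(("top",t,(412,200)),("scene",s,(368,290))):
    q=rect(r,sd);w=cast(r,cv2.boxPoints(q),0.018);ed=np.roll(w,-1,0)-w;L=np.linalg.norm(ed,axis=1);i=L.argmax();e=ed[i]*np.sign(ed[i][0])
    print(n,"fix",w.mean(0).round(4),L.round(3),"yaw",np.arctan2(e[1],e[0]).round(4))
p=[dark(t,(412,175.7)),dark(t,(412.4,226.2))];w=cast(t,p,0.026);print("pins",w.round(4).tolist(),w.mean(0).round(4))
# dial pointer & shackle
w=cast(t,[(270+317/6,195+187/6),(270+203/6,195+155/6),(270+320/6,195+165/6)],.088);print("shackle",w.round(4).tolist())
w=cast(t,[(270+187/6,195+293/6),(270+217/6,195+316/6)],.076);print("pointer",w.round(4).tolist())
E
```

```text
top lock holes [[317.1, 214.5], [302.3, 262.9]] [[0.4954, 0.1799, 0.006], [0.3778, 0.2185, 0.006]] mid [0.4366 0.1992 0.006 ] yaw -0.317 len 0.1238
scene lock holes [[303.5, 214.7], [252.0, 223.3]] [[0.4968, 0.1823, 0.006], [0.3813, 0.218, 0.006]] mid [0.439  0.2002 0.006 ] yaw -0.3 len 0.1209
top fix [ 0.5241 -0.0562  0.018 ] [0.08  0.177 0.078 0.177] yaw -0.0648
scene fix [ 0.5279 -0.052   0.018 ] [0.191 0.083 0.179 0.076] yaw -0.0258
pins [[0.5839, -0.0544, 0.026], [0.4594, -0.0479, 0.026]] [ 0.5216 -0.0511  0.026 ]
shackle [[0.456, 0.1682, 0.088], [0.4693, 0.2114, 0.088], [0.4644, 0.1668, 0.088]]
pointer [[0.4179, 0.2187, 0.076], [0.4089, 0.2074, 0.076]]
```

Request:
jog_arm:
  deltas: "0.55 -1 0 0 0 -0.76;0.55 -1 0 0 0 -0.76;0.55 -1 0 0 0 -0.76;0.55 -1 0 0 0 -0.76;0.55 -1 0 0 0 -0.76;0.55 -1 0 0 0 -0.76;0.55 -1 0 0 0 -0.76;0.55 -1 0 0 0 -0.76;0.55 -1 0 0 0 -0.76;0.55 -1 0 0 0 -0.76;0.55 -1 0 0 0 -0.76;0.55 -1 0 0 0 -0.76;0.55 -1 0 0 0 -0.76;0.55 -1 0 0 0 -0.76;0.55 -1 0 0 0 -0.76;0.55 -1 0 0 0 -0.76;0.55 -1 0 0 0 -0.76;0.55 -1 0 0 0 -0.76;0.55 -1 0 0 0 -0.76;0.55 -1 0 0 0 -0.76"
  gripper: 0.4
  squeeze: 60

```text
time: 2.6
eef_pos: [0.4563, 0.2315, 0.2498]
tcp_rot: [0.808, 0.59, -0.0, -0.0]
contact_force: [1.2, 0.4, -0.6]
opening: 0.404
finger_force: 0.0
```

Request:
jog_arm:
  deltas: "0.17 -0.7 -0.5 0 0 0;0.17 -0.7 -0.8 0 0 0;0.15 -0.68 -0.8 0 0 0;0 0 -1 0 0 0;0 0 -1 0 0 0;0 0 -1 0 0 0;0 0 -1 0 0 0;0 0 -0.8 0 0 0;0 0 -0.7 0 0 0;0 0 -0.6 0 0 0;0 0 -0.45 0 0 0;0 0 0 0 0 0"

```text
time: 4.1
eef_pos: [0.4658, 0.1906, 0.0766]
tcp_rot: [0.807, 0.591, -0.001, -0.0]
contact_force: [-0.1, 0.6, -0.3]
opening: 0.402
finger_force: 0.0
```

Request:
jog_arm:
  deltas: "0 0 -0.1 0 0 0;0 0 0 0 0 0;0 0 0 0 0 0;0 0 0 0 0 0;0 0 0 0 0 0;0 0 0 0 0 0"
  gripper: 0
  squeeze: 90

```text
time: 4.85
eef_pos: [0.4659, 0.1907, 0.0753]
tcp_rot: [0.807, 0.591, -0.0, -0.0]
contact_force: [-3.4, 2.2, 2.2]
opening: 0.098
finger_force: 87.6
```

Request:
jog_arm:
  deltas: "0 0 0.3 0 0 0;0 0 0.6 0 0 0;0 0 1 0 0 0;0 0 1 0 0 0;0 0 1 0 0 0;0 0 1 0 0 0;0 0 1 0 0 0;0 0 0.6 0 0 0;0 0 0 0 0 0"

```text
time: 5.98
eef_pos: [0.4668, 0.1906, 0.2065]
tcp_rot: [0.807, 0.591, 0.001, 0.001]
contact_force: [0.3, 0.3, -5.5]
opening: 0.095
finger_force: 87.7
```

```bash
python3 - <<'E'
from h import *
t=snap("top","1");s=snap("scene","1")
a=cv2.resize(t["color"][170:300,250:390],None,fx=2.8,fy=3,interpolation=2)
b=cv2.resize(s["color"][130:260,210:350],None,fx=2.8,fy=3,interpolation=2)
cv2.imwrite("pics/c2.png",np.hstack([a,b]))
E
```

```text
(no output)
```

View pics/c2.png

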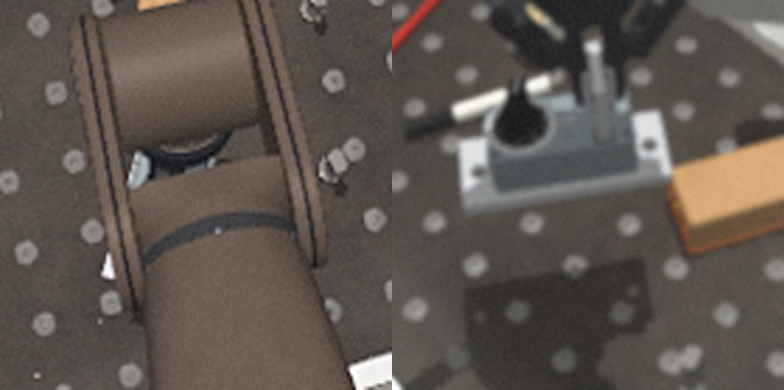

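Left (top view): the arm hides the lock. Right (scene view): the lock hangs level from the shackle, with its plate holes at about (241,187) and (302,178). Next I carry it over the fixture.

Request:
jog_arm:
  deltas: "0.3 -0.87 0 0 0 0.18;0.3 -0.87 0 0 0 0.18;0.3 -0.87 0 0 0 0.18;0.3 -0.87 0 0 0 0.18;0.3 -0.87 0 0 0 0.18;0.3 -0.87 0 0 0 0.18;0.3 -0.87 0 0 0 0.18;0.3 -0.87 0 0 0 0.18;0.3 -0.87 0 0 0 0.18;0.3 -0.87 0 0 0 0.18;0.3 -0.87 0 0 0 0.18;0.3 -0.87 0 0 0 0.18;0.3 -0.87 0 0 0 0.18;0.3 -0.87 0 0 0 0.2;0 0 -1 0 0 0;0 0 -1 0 0 0;0 0 -1 0 0 0;0 0 -0.5 0 0 0;0 0 0 0 0 0;0 0 0 0 0 0"

```text
time: 8.57
eef_pos: [0.5507, -0.0531, 0.1361]
tcp_rot: [0.726, 0.688, 0.0, 0.001]
contact_force: [0.9, -0.7, -5.2]
opening: 0.1
finger_force: 87.8
```

```bash
python3 - <<'E'
from h import *
print(get_state()["eef_pos"],get_state()["tcp_rot"])
t=snap("top","2");s=snap("scene","2")
p=cast(load("scene0"),[(230+663/4-.5,175+379/3.75-.5),(230+445/4-.5,175+474/3.75-.5)],0.026);print("pins scene",p.round(4).tolist(),p.mean(0).round(4))
u0,v0=280,200
b=cv2.resize(s["color"][200:350,280:430],None,fx=4,fy=4,interpolation=2)
cv2.imwrite("pics/c3.png",b)
E
```

```text
[ 0.55072098 -0.05310551  0.13605081] [7.25580223e-01 6.88137269e-01 3.29867154e-04 5.74993510e-04]
pins scene [[0.5841, -0.0572, 0.026], [0.4603, -0.0505, 0.026]] [ 0.5222 -0.0539  0.026 ]
```

View pics/c3.png

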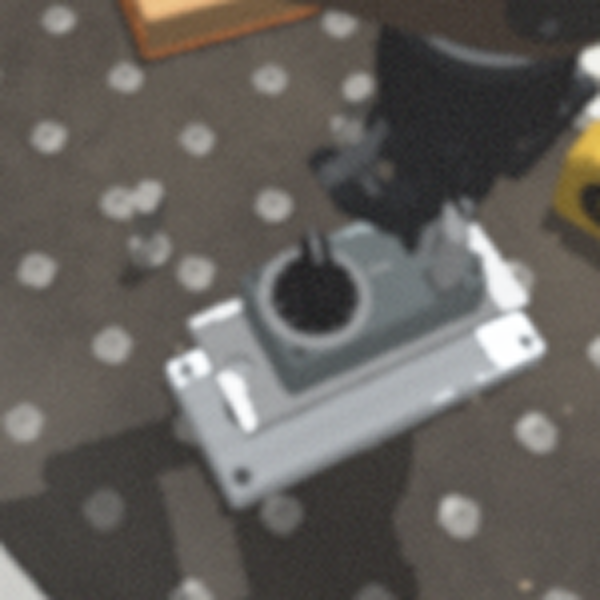

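The picture shows the lock above the fixture, its plate's near edge running from about (340.5,308) to (411.5,276) in scene pixels. The pins are hidden beneath it. I cast this edge to find the lateral grip offset.

```bash
python3 - <<'E'
from h import *
for tag,tcp,yaw,pts,z in (("2",(.5507,-.0531,.1360),None,[(243,433),(528,303),(190,322),(237,362)],None),):
    s=load("scene2");yaw=2*np.arctan2(.68814,.72558)-np.pi/2;print("yaw",yaw)
    px=np.array(pts)/4-.5+.125+[280,200];w=cast(s,px,.0688)[:,:2]
    R=np.array([[np.cos(yaw),np.sin(yaw)],[-np.sin(yaw),np.cos(yaw)]])
    print(((w-np.array(tcp[:2]))@R.T*1000).round(1))
s=load("scene1");w=cast(s,[(240.7,186.7),(302.1,178.3)],.139)[:,:2];yaw=2*np.arctan2(.591,.807)-np.pi/2
R=np.array([[np.cos(yaw),np.sin(yaw)],[-np.sin(yaw),np.cos(yaw)]]);print(((w-[.4668,.1906])@R.T*1000).round(1))
E
```

```text
yaw -0.05295426340514697
[[-106.9  -29.4]
 [  44.1  -31.4]
 [-104.3   29.5]
 [ -93.7    2. ]]
[[-92.8  -1.5]
 [ 33.4  -3.8]]
```

Request:
jog_arm:
  deltas: "0.07 -0.05 -0.4 0 0 0;0 0 -0.4 0 0 0;0 0 -0.4 0 0 0;0 0 -0.2 0 0 0;0 0 -0.1 0 0 0;0 0 -0.1 0 0 0;0 0 0 0 0 0"

```text
time: 9.55
eef_pos: [0.5522, -0.0541, 0.1037]
tcp_rot: [0.726, 0.688, 0.0, 0.001]
contact_force: [1.4, -0.3, -4.9]
opening: 0.098
finger_force: 87.9
```

Request:
jog_arm:
  deltas: "0 0 -0.1 0 0 0;0 0 -0.1 0 0 0;0 0 0 0 0 0"

```text
time: 9.93
eef_pos: [0.5521, -0.054, 0.0995]
tcp_rot: [0.726, 0.688, 0.001, 0.001]
contact_force: [3.6, 0.1, -3.8]
opening: 0.102
finger_force: 88.0
```

Request:
jog_arm:
  deltas: "0.03 0 -0.05 0 0 0;0 0 -0.1 0 0 0;0 0 -0.05 0 0 0;0 0 0 0 0 0"

```text
time: 10.42
eef_pos: [0.5523, -0.054, 0.0952]
tcp_rot: [0.726, 0.688, 0.0, 0.0]
contact_force: [3.0, 0.6, -2.8]
opening: 0.099
finger_force: 88.0
```

Request:
jog_arm:
  deltas: "0.03 0 -0.05 0 0 0;0 0 -0.05 0 0 0;0 0 -0.05 0 0 0;0 0 0 0 0 0"

```text
time: 10.92
eef_pos: [0.5532, -0.054, 0.0929]
tcp_rot: [0.726, 0.688, 0.0, 0.0]
contact_force: [2.4, 0.7, 1.4]
opening: 0.103
finger_force: 88.6
```

Request:
jog_arm:
  deltas: "0 0 -0.08 0 0 0;0 0 0 0 0 0"

```text
time: 11.18
eef_pos: [0.5533, -0.0541, 0.0929]
tcp_rot: [0.726, 0.688, -0.0, 0.0]
contact_force: [-1.5, 1.4, 10.0]
opening: 0.101
finger_force: 89.6
```

Request:
jog_arm:
  deltas: "0 0 0.1 0 0 0;0 0 0 0 0 0;0 0 0 0 0 0;0 0 0 0 0 0;0 0 0.5 0 0 0;0 0 1 0 0 0;0 0 1 0 0 0;0 0 0.3 0 0 0;-0.5 0 0 0 0 -0.5;-0.7 0.05 0 0 0 -0.8;-0.7 0.05 0 0 0 -0.8;-0.7 0.05 0 0 0 -0.8;-0.25 0 0 0 0 -0.6;0 0 0 0 0 0"
  gripper: 0.45

```text
time: 12.92
eef_pos: [0.4953, -0.0508, 0.1484]
tcp_rot: [0.834, 0.552, -0.0, -0.0]
contact_force: [-0.5, 0.2, -1.2]
opening: 0.45
finger_force: 0.0
```

```bash
python3 - <<'E'
from h import *
s=snap("scene","3")
cv2.imwrite("pics/c4.png",cv2.resize(s["color"][220:340,290:440],None,fx=5,fy=5,interpolation=2))
o=np.array([.5233,-.0525]);y=-.053;R=np.array([[np.cos(y),-np.sin(y)],[np.sin(y),np.cos(y)]])
P=lambda x,yy,z:(proj(s,[*(o+R@[x,yy]),z])[0]-[290,220]+.5)*5
for n,q in dict(dialtop=(-.027,0,.094),c1=(-.075,-.03,.026),c2=(.075,-.03,.026),c3=(-.075,.03,.026),hole=(-.063,0,.026)).items(): print(n,P(*q).round(0))
for a in(1.0,1.2,1.35): print(a,P(-.027+.02*np.cos(a),.02*np.sin(a),.094).round(0))
E
```

```text
dialtop [348. 286.]
c1 [263. 486.]
c2 [598. 325.]
c3 [192. 351.]
hole [255. 404.]
1.0 [352. 237.]
1.2 [341. 237.]
1.35 [333. 238.]
```

View pics/c4.png

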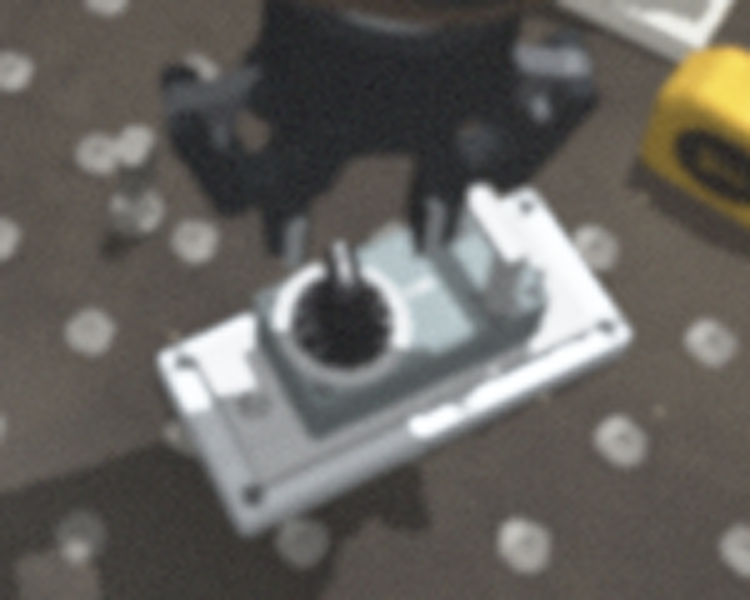

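The lock is flush on the block with a pin visible in the hole at (253,400). The dial pointer's tip is at (340,243), which fits an angle of about -1.2. I go down to the dial.

Request:
jog_arm:
  deltas: "0.05 0 -0.8 0 0 0;0 0 -0.8 0 0 0;0 0 -0.7 0 0 0;0 0 -0.4 0 0 0;0 0 -0.2 0 0 0;0 0 0 0 0 0"

```text
time: 13.72
eef_pos: [0.4968, -0.051, 0.0906]
tcp_rot: [0.834, 0.551, -0.0, -0.0]
contact_force: [-0.3, -0.1, 0.3]
opening: 0.447
finger_force: 0.0
```

Request:
jog_arm:
  deltas: "0 0 0 0 0 0;0 0 0 0 0 0;0 0 0 0 0 0;0 0 0 0 0 0;0 0 0 0 0 0;0 0 0 0 0 0"
  gripper: 0
  squeeze: 40

```text
time: 14.48
eef_pos: [0.4968, -0.0509, 0.0914]
tcp_rot: [0.834, 0.551, -0.0, -0.0]
contact_force: [-2.9, 0.5, 4.3]
opening: 0.145
finger_force: 42.1
```

```bash
python3 -c "
from plant import get_state
s=get_state();print({k:s[k].round(3) for k in('qpos','eef_pos','tcp_rot','contact_force','wrist_torque')})"
```

```text
{'qpos': array([-0.306,  0.097,  2.116, -0.   ,  0.929,  0.097]), 'eef_pos': array([ 0.497, -0.051,  0.091]), 'tcp_rot': array([ 0.834,  0.551, -0.   , -0.   ]), 'contact_force': array([-2.866,  0.476,  4.265]), 'wrist_torque': array([0.186, 0.536, 0.022])}
```

Request:
jog_arm:
  deltas: "0 0 0.04 0 0 -0.3;0 0 0 0 0 -0.7;0 0 0 0 0 -0.9;0 0 0 0 0 -0.9;0 0 0 0 0 -0.9;0 0 0 0 0 -0.9;0 0 0 0 0 -0.9;0 0 0 0 0 -0.9;0 0 0 0 0 -0.9;0 0 0 0 0 -0.9;0 0 0 0 0 -0.9;0 0 0 0 0 -0.9;0 0 0 0 0 -0.5;0 0 0 0 0 0"

```text
time: 16.23
eef_pos: [0.4961, -0.05, 0.0914]
tcp_rot: [0.998, 0.058, -0.001, -0.001]
contact_force: [-3.2, 3.7, 4.5]
opening: 0.145
finger_force: 41.9
```

```bash
cat > st.py <<'E'
from plant import get_state
import numpy as np
s=get_state();r=s["tcp_rot"];print("yaw",2*np.arctan2(r[1],r[0])-np.pi/2,{k:s[k].round(3) for k in('qpos','eef_pos','contact_force','wrist_torque')},s["time"],s["opening"])
E
python3 st.py
```

```text
yaw -1.454197702350822 {'qpos': array([-3.050e-01,  9.700e-02,  2.117e+00,  2.000e-03,  9.310e-01,
        1.148e+00]), 'eef_pos': array([ 0.496, -0.05 ,  0.091]), 'contact_force': array([-3.198,  3.719,  4.508]), 'wrist_torque': array([ 0.593,  0.596, -0.087])} 16.225 0.1446918435670051
```

Request:
jog_arm:
  deltas: "0 0 0 0 0 -0.3;0 0 0 0 0 -0.3;0 0 0 0 0 -0.3;0 0 0 0 0 0"

```text
time: 16.73
eef_pos: [0.4961, -0.05, 0.0914]
tcp_rot: [1.0, 0.013, -0.001, -0.001]
contact_force: [-3.8, 3.4, 4.4]
opening: 0.145
finger_force: 41.9
```

```bash
python3 st.py
```

```text
yaw -1.5439394977819034 {'qpos': array([-3.050e-01,  9.700e-02,  2.117e+00,  2.000e-03,  9.310e-01,
        1.238e+00]), 'eef_pos': array([ 0.496, -0.05 ,  0.091]), 'contact_force': array([-3.767,  3.386,  4.383]), 'wrist_torque': array([ 0.659,  0.574, -0.007])} 16.725 0.14475014169863681
```

Request:
jog_arm:
  deltas: "0 0 0 0 0 -0.2;0 0 0 0 0 -0.2;0 0 0 0 0 0"

```text
time: 17.1
eef_pos: [0.4961, -0.0499, 0.0914]
tcp_rot: [1.0, -0.007, -0.001, -0.001]
contact_force: [-3.7, 4.2, 4.8]
opening: 0.144
finger_force: 41.9
```

```bash
python3 st.py
```

```text
yaw -1.5840387586421896 {'qpos': array([-3.050e-01,  9.700e-02,  2.117e+00,  2.000e-03,  9.310e-01,
        1.278e+00]), 'eef_pos': array([ 0.496, -0.05 ,  0.091]), 'contact_force': array([-3.661,  4.248,  4.834]), 'wrist_torque': array([ 0.581,  0.581, -0.021])} 17.1 0.14378918927563944
```

Request:
jog_arm:
  deltas: "0 0 0 0 0 -0.2;0 0 0 0 0 -0.2;0 0 0 0 0 0"

```text
time: 17.48
eef_pos: [0.4961, -0.0499, 0.0914]
tcp_rot: [1.0, -0.027, -0.001, -0.001]
contact_force: [-3.5, 4.1, 4.5]
opening: 0.144
finger_force: 41.9
```

```bash
python3 st.py; python3 - <<'E'
from h import *
s=snap("scene","4")
cv2.imwrite("pics/c5.png",cv2.resize(s["color"][220:340,290:440],None,fx=5,fy=5,interpolation=2))
E
```

```text
yaw -1.623993566291827 {'qpos': array([-3.050e-01,  9.700e-02,  2.117e+00,  2.000e-03,  9.310e-01,
        1.318e+00]), 'eef_pos': array([ 0.496, -0.05 ,  0.091]), 'contact_force': array([-3.454,  4.121,  4.544]), 'wrist_torque': array([ 0.628,  0.555, -0.007])} 17.475 0.14353626829201746
```

View pics/c5.png

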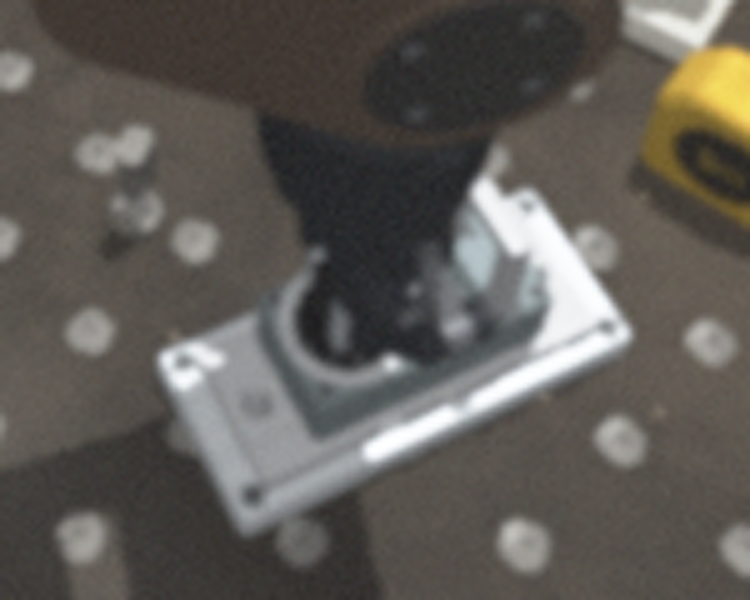

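The gripper is on the dial with its pointer nearly at the shackle. The shackle top, from (475,190) to (525,245), has not visibly jumped yet, so I keep turning in small steps.

Request:
jog_arm:
  deltas: "0 0 0 0 0 -0.2;0 0 0 0 0 -0.2;0 0 0 0 0 0"

```text
time: 17.9
eef_pos: [0.4961, -0.0499, 0.0914]
tcp_rot: [0.999, -0.047, -0.001, -0.001]
contact_force: [-3.7, 4.0, 4.6]
opening: 0.141
finger_force: 41.9
```

```bash
cat > look.py <<'E'
import sys;from h import *
import st
a=load("scene4")["color"][225:300,380:405].astype(int);b=snap("scene",sys.argv[1])["color"][225:300,380:405].astype(int)
print("shackle diff",abs(a-b).mean().round(2))
E
python3 look.py 5
```

```text
yaw -1.6640136702964359 {'qpos': array([-3.050e-01,  9.700e-02,  2.117e+00,  2.000e-03,  9.310e-01,
        1.358e+00]), 'eef_pos': array([ 0.496, -0.05 ,  0.091]), 'contact_force': array([-3.684,  3.986,  4.636]), 'wrist_torque': array([ 0.702,  0.546, -0.007])} 17.9 0.14078107286403702
shackle diff 2.38
```

Request:
jog_arm:
  deltas: "0 0 0 0 0 -0.2;0 0 0 0 0 -0.2;0 0 0 0 0 0"

```text
time: 18.32
eef_pos: [0.4961, -0.0499, 0.0914]
tcp_rot: [0.998, -0.067, -0.001, -0.001]
contact_force: [-2.9, 4.5, 5.0]
opening: 0.139
finger_force: 41.9
```

```bash
python3 look.py 6
```

```text
yaw -1.7039903907603466 {'qpos': array([-3.050e-01,  9.700e-02,  2.117e+00,  2.000e-03,  9.310e-01,
        1.398e+00]), 'eef_pos': array([ 0.496, -0.05 ,  0.091]), 'contact_force': array([-2.919,  4.515,  5.016]), 'wrist_torque': array([ 0.743,  0.53 , -0.083])} 18.325 0.13945133103534718
shackle diff 3.1
```

```bash
cat > shk.py <<'E'
import sys;from h import *
for k in sys.argv[1:]:
    g=cv2.cvtColor(load("scene"+k)["color"],6)[250:276,380:400]
    m=((g>185)*255).astype(np.uint8);n,l,st,c=cv2.connectedComponentsWithStats(m)
    print(k,[(st[i].tolist(),c[i].round(2).tolist()) for i in range(1,n) if st[i][4]>8])
E
python3 shk.py 3 4 5 6; for i in 1 2 3; do python3 st.py|grep -o "wrist.*"; done
```

```text
3 [([4, 8, 16, 18, 175], [12.71, 15.03]), ([2, 18, 5, 7, 25], [4.44, 20.64])]
4 [([5, 6, 15, 20, 160], [13.08, 14.34]), ([3, 18, 5, 7, 24], [5.12, 20.71])]
5 [([5, 6, 15, 20, 160], [13.08, 14.34]), ([3, 18, 5, 7, 22], [5.23, 20.77])]
6 [([5, 6, 15, 20, 158], [13.1, 14.3]), ([3, 18, 5, 7, 23], [5.13, 20.78])]
wrist_torque': array([ 0.647,  0.573, -0.008])} 18.375 0.13861502369784795
wrist_torque': array([ 0.647,  0.573, -0.008])} 18.375 0.13861502369784795
wrist_torque': array([ 0.647,  0.573, -0.008])} 18.375 0.13861502369784795
```

```bash
python3 - <<'E'
from h import *
f=lambda k:cv2.resize(load("scene"+k)["color"][250:295,372:408],None,fx=11,fy=11,interpolation=2)
cv2.imwrite("pics/c6.png",np.hstack([f("3"),f("6")]))
g=lambda k:cv2.cvtColor(load("scene"+k)["color"],6)
T=g("3")[254:274,385:398]
T=cv2.resize(T,None,fx=8,fy=8,interpolation=2)
for k in"3456":
    r=cv2.matchTemplate(cv2.resize(g(k)[246:282,378:405],None,fx=8,fy=8,interpolation=2),T,cv2.TM_CCOEFF_NORMED);_,v,_,p=cv2.minMaxLoc(r);print(k,round(v,3),p[0]/8-7,p[1]/8-8)
E
```

```text
3 1.0 0.0 0.0
4 0.92 0.875 -0.625
5 0.92 0.875 -0.75
6 0.921 0.875 -0.75
```

View pics/c6.png

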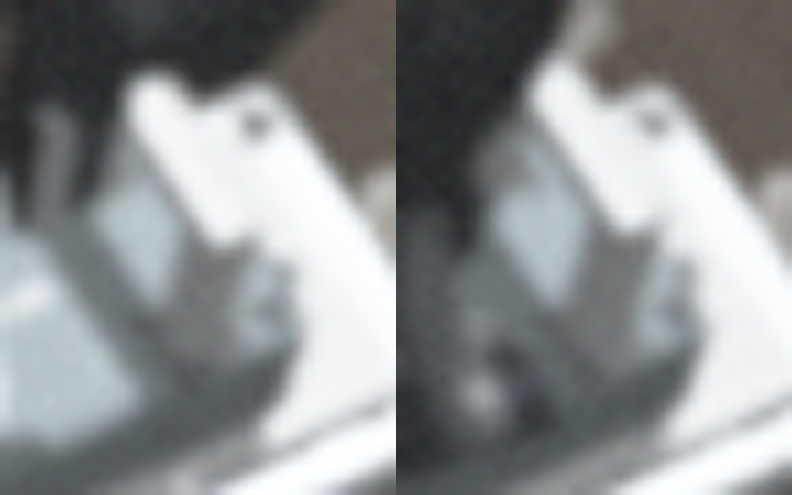

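The screw hole at (257,122) stays put between the two pictures, while the shackle's lower end shifts from (220,240) to (234,230). The shackle has therefore moved by about 1 px, and I check this against the expected shift.

```bash
python3 - <<'E'
from h import *
s=load("scene6")
for dz in(0,.001,.0055): print(dz,proj(s,[.5233+.03,-.054,.106+dz])[0].round(2))
E
```

```text
0 [386.81 261.2 ]
0.001 [386.88 260.93]
0.0055 [387.19 259.71]
```

Request:
jog_arm:
  deltas: "0 0 0 0 0 0;0 0 0 0 0 0;0 0 0 0 0 0;0 0 0.5 0 0 0;0 0 1 0 0 0;0 0 1 0 0 0;0 0 0.5 0 0 0;0.2 0 0 0 0 1;0.2 0 0 0 0 1;0.2 0 0 0 0 1;0.2 0 0 0 0 1;0.2 0 0 0 0 1;0.2 0 0 0 0 1;0.2 0 0 0 0 1;0.2 0 0 0 0 1;0.2 0 0 0 0 1;0.2 -0.05 0 0 0 1;0.2 -0.05 0 0 0 1;0.2 -0.05 0 0 0 1;0.2 -0.05 0 0 0 1"
  gripper: 0.4

```text
time: 20.88
eef_pos: [0.5487, -0.055, 0.1514]
tcp_rot: [0.833, 0.553, -0.0, -0.0]
contact_force: [-0.8, 0.0, 0.0]
opening: 0.399
finger_force: 0.0
```

```bash
python3 - <<'E'
from h import *
import st
s=snap("scene","7")
f=lambda k:cv2.resize(load("scene"+k)["color"][235:300,340:410],None,fx=5.7,fy=7,interpolation=2)
cv2.imwrite("pics/c7.png",np.hstack([f("3"),f("7")]))
E
```

```text
yaw -0.3997620993067068 {'qpos': array([-0.284,  0.12 ,  1.962, -0.   ,  1.059,  0.116]), 'eef_pos': array([ 0.549, -0.055,  0.151]), 'contact_force': array([-0.756,  0.046,  0.004]), 'wrist_torque': array([-0.022,  0.001,  0.025])} 20.875 0.39917491132985494
```

View pics/c7.png

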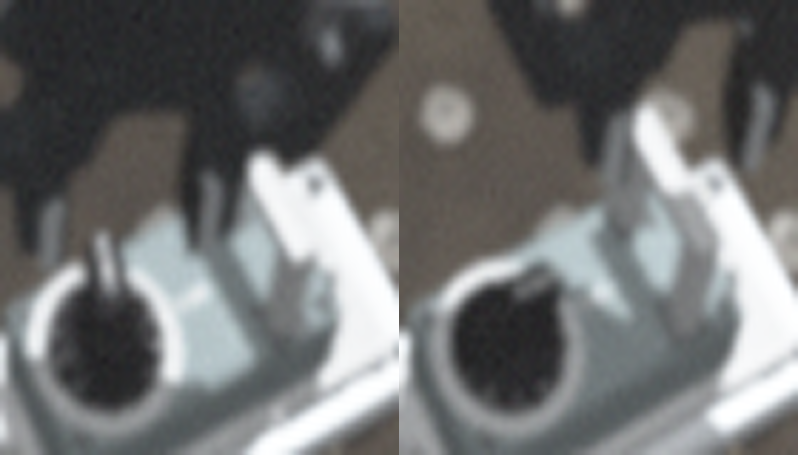

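```bash
python3 - <<'E'
from h import *
s=load("scene7")
for a,b in(((110,295),(99,235)),((116,300),(150,270)),((180,303),(203,290))):
    w=cast(s,[(340+a[0]/5.7-.4,235+a[1]/7-.4),(340+b[0]/5.7-.4,235+b[1]/7-.4)],.094);d=w[1]-w[0];print("pointer",w.round(4).tolist(),"dial angle",-(np.arctan2(d[1],d[0])+.053))
y=-.053;R=np.array([[np.cos(y),-np.sin(y)],[np.sin(y),np.cos(y)]])
P=lambda x,yy,z:((proj(s,[*([.5233,-.0525]+R@[x,yy]),z])[0]-[340,235]+.4)*[5.7,7]).round(0).tolist()
for h in(0,.0055,.016): print("shackle near/far end corner",h,[P(x,q,.106+h) for x in(.025,.035) for q in(-.023,.023)])
for a in(-.3,0,.3): print("nose",a,P(-.027+.02*np.cos(a),-.02*np.sin(a),.094),P(-.027,0,.094))
E
```

```text
pointer [[0.4958, -0.051, 0.094], [0.5019, -0.0346, 0.094]] dial angle -1.2640180573288708
pointer [[0.4967, -0.0532, 0.094], [0.5108, -0.0512, 0.094]] dial angle -0.1938582470470789
pointer [[0.514, -0.0637, 0.094], [0.5225, -0.0641, 0.094]] dial angle -0.000951507146230178
shackle near/far end corner 0 [[294.0, 266.0], [219.0, 125.0], [321.0, 250.0], [245.0, 111.0]]
shackle near/far end corner 0.0055 [[297.0, 255.0], [220.0, 114.0], [324.0, 240.0], [247.0, 100.0]]
shackle near/far end corner 0.016 [[302.0, 235.0], [224.0, 94.0], [329.0, 220.0], [251.0, 79.0]]
nose -0.3 [154.0, 247.0] [112.0, 294.0]
nose 0 [166.0, 264.0] [112.0, 294.0]
nose 0.3 [173.0, 284.0] [112.0, 294.0]
```

The right half shows the pointer turned to face the shackle and the shackle raised. I cover the rest of the turn, then grip the shackle at its new height.

Request:
jog_arm:
  deltas: "0.1 0.05 0 0 0 0.87;0.1 0 0 0 0 0.87;0.05 0 0 0 0 0.87;0 0 0 0 0 0.86;0 0 -0.8 0 0 0;0 0 -0.8 0 0 0;0 0 -0.6 0 0 0;0 0 -0.3 0 0 0;0 0 -0.1 0 0 0;0 0 0 0 0 0"

```text
time: 22.18
eef_pos: [0.554, -0.054, 0.0997]
tcp_rot: [0.727, 0.687, 0.0, 0.0]
contact_force: [-0.4, -0.6, 0.0]
opening: 0.399
finger_force: 0.0
```

Request:
jog_arm:
  deltas: "0 0 0 0 0 0;0 0 0 0 0 0;0 0 0 0 0 0;0 0 0 0 0 0;0 0 0 0 0 0;0 0 0 0 0 0"
  gripper: 0
  squeeze: 90

```text
time: 22.92
eef_pos: [0.5541, -0.0541, 0.0997]
tcp_rot: [0.727, 0.687, 0.0, 0.0]
contact_force: [1.5, -0.1, 1.0]
opening: 0.103
finger_force: 87.7
```

Request:
jog_arm:
  deltas: "0 0 0.1 0 0 0;0 0 0.1 0 0 0;0 0 0 0 0 0;0 0 0 0 0 0"

```text
time: 23.42
eef_pos: [0.5538, -0.054, 0.1036]
tcp_rot: [0.727, 0.687, 0.0, 0.0]
contact_force: [1.4, -0.7, -0.6]
opening: 0.101
finger_force: 87.7
```

After a 4 mm rise the force changed by only about 1.6 N, so only the spring is pulling and the lock is open. I pull on to the stop.

Request:
jog_arm:
  deltas: "0 0 0.1 0 0 0;0 0 0.1 0 0 0;0 0 0.05 0 0 0;0 0 0 0 0 0;0 0 0 0 0 0"

```text
time: 24.05
eef_pos: [0.5536, -0.0539, 0.1085]
tcp_rot: [0.727, 0.687, -0.0, -0.0]
contact_force: [0.6, -0.3, -1.2]
opening: 0.101
finger_force: 87.7
```

Request:
jog_arm:
  deltas: "0 0 0.1 0 0 0;0 0 0.1 0 0 0;0 0 0.1 0 0 0;0 0 0 0 0 0;0 0 0 0 0 0"

```text
time: 24.68
eef_pos: [0.5533, -0.0538, 0.1141]
tcp_rot: [0.727, 0.687, -0.0, -0.001]
contact_force: [1.0, 0.1, -5.3]
opening: 0.098
finger_force: 87.6
```

Request:
jog_arm:
  deltas: "0 0 0.15 0 0 0;0 0 0.2 0 0 0;0 0 0.25 0 0 0;0 0 0.3 0 0 0;0 0 0.3 0 0 0;0 0 0.5 0 0 0;0 0 0.7 0 0 0;0 0 0.9 0 0 0;0 0 0.9 0 0 0;0 0 0.9 0 0 0;0 0 0.9 0 0 0;0 0 0.8 0 0 0;0 0 0.5 0 0 0;0 0 0.3 0 0 0;0 0 0.1 0 0 0;0 0 0 0 0 0;0 0 0 0 0 0;0 0 0 0 0 0"

```text
time: 26.92
eef_pos: [0.5536, -0.0539, 0.268]
tcp_rot: [0.727, 0.687, -0.0, -0.0]
contact_force: [-0.7, 0.3, -5.5]
opening: 0.097
finger_force: 87.7
```

```bash
python3 - <<'E'
from h import *
import st
s=snap("scene","8");c=s["color"]
tcp=get_state()["eef_pos"];y=-.053;R=np.array([[np.cos(y),-np.sin(y)],[np.sin(y),np.cos(y)]])
o=tcp[:2]-R@[.03,0];zt=tcp[2]-.0753-.016+.008
g=cv2.cvtColor(c,6).astype(float)
# check plate near edge: scan across predicted edge at ends for bright->dark
for x in(-.07,-.06,.05,.07):
    z=zt; a=[proj(s,[*(o+R@[x,q]),z])[0] for q in np.linspace(-.045,-.015,31)]
    print(x,[int(g[int(round(v)),int(round(u))]) for u,v in a][::2])
s0=load("scene0")
for n,b in dict(sand=(300,170,372,220),tape=(415,225,460,270),cut=(305,240,325,275),cut2=(360,220,378,245),tub=(245,115,285,155),mark=(210,148,275,180)).items():
    q=slice(b[1],b[3]),slice(b[0],b[2]);print(n,abs(c[q].astype(int)-s0["color"][q]).mean().round(1))
E
```

```text
yaw -0.055995613427484825 {'qpos': array([-0.279,  0.011,  1.852,  0.   ,  1.279, -0.223]), 'eef_pos': array([ 0.554, -0.054,  0.268]), 'contact_force': array([-0.722,  0.278, -5.539]), 'wrist_torque': array([-0.064,  0.002, -0.014])} 26.925 0.09665773985788406
-0.07 [253, 253, 253, 253, 253, 248, 217, 150, 158, 163, 168, 167, 173, 182, 175, 208]
-0.06 [253, 253, 253, 253, 254, 247, 179, 147, 158, 165, 166, 164, 167, 164, 163, 163]
0.05 [76, 75, 81, 97, 102, 116, 119, 135, 150, 155, 149, 115, 98, 98, 96, 98]
0.07 [61, 53, 52, 53, 78, 104, 149, 192, 237, 244, 241, 241, 243, 242, 241, 243]
sand 21.0
tape 27.3
cut 16.9
cut2 30.3
tub 17.9
mark 16.5
```

```bash
python3 -c "
from plant import ctrl
print(ctrl.sign_off())"
```

```text
the job is handed in; nothing more can be done
None
```

I seated the lock on the pins, turned the dial to its notch, pulled the shackle to its stop and lifted the opened lock; I handed the job in at about 27 s with the lock held level and its underside about 17 cm up. The final before/after picture check on the other objects was inconclusive, but no move came near them.

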